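Stack the separator and carrier on the incubator hub

TASK

Finish the plate stack on the incubator's splined hub, where the first carrier plate is already fitted: put the separator plate on next with its tab pointing the opposite way to the fitted plate's tab, then the second carrier plate on top of it with its tab pointing the same way as the fitted one's. Each plate must lie flat on the one below with its inner teeth down between the hub's ribs, and be let go.

Things in the scene. Friction and masses are not known exactly. Their poses are not given: they have to be found in the camera images.
- hub_seat (a point): On the axis of the fixed upright steel hub (core 16 mm dia., four 6 mm ribs on the diagonals, 18 mm out), at the top face of the carrier plate already fitted, 32 mm above the bench; the hub rises 38 mm above it. Slate-grey housing below, 120 x 110 x 16 mm. z up, x along the fitted tab. An added plate rests on this face with about 6 mm play sideways, 15 deg in turn.
- lower_tab (a point): End of the fitted carrier plate's tab, middle of its upper edge: 62 mm from the hub's axis along +x of hub_seat. The fitted plate is 16 mm thick and has the same outline as the second carrier. Axes as for hub_seat.
- separator_center (a point): Separator: loose aluminium plate 10 mm thick, 60 g, flat on the bench. Octagonal ring 62 mm across flats, 48 mm bore, four inner teeth (8 mm wide, on x and y, tips 14 mm from centre) and a NARROW plain tab, 16 mm wide, ending 62 mm from centre along +x. Point: ring's centre, half-way up; z up. Its flats facing +y and -y (26 mm long) can be gripped from above, hub between the fingers.
- carrier_center (a point): Second carrier: loose aluminium plate, same ring, bore, teeth and flats as the separator, but 16 mm thick, 120 g, with a WIDE tab, 36 mm, with two dark pockets on top, ending 62 mm from centre along +x. Flat on the bench. Point: ring's centre, half-way up; z up. (The round cover with a knob and no hole is not part of the job.)
Not all that is in view belongs to the job. Leave any purple or turquoise look-alike of the part that bears separator_center alone.

How it is judged:
By the outcome, as a careful person would: the job done as asked, in the order asked, and still so for the second after the job is handed in, with the robot touching nothing.
It also fails if it takes over 54 s, if anything falls off the work surface, if the arm or the gripper's body presses on something with over 40 N, if the wrist force passes 120 N, or if a joint passes its speed limit or range.

ROBOT

A 6-joint arm with a two-finger parallel gripper is mounted at the origin on the work surface. World frame = base frame: x ahead of the robot, y to its left, z up, the work surface at z = 0. Lengths are in mm, angles in degrees, forces in N, time in s.
With the tool pointing down it reaches from about 300 to 850 mm from the base axis. Payload 4.2 kg.
Tool frame: the origin (TCP) lies midway between the tips of the shut fingers; the grasp point (between the pads) lies 19 mm behind it (env.hold_point_z is the z of the grasp point in the tool frame, in mm); z points along the fingers, y is the direction in which the jaws open and shut (so a half turn about z gives the same grasp; the last joint's range is limited). The gripper opens to 91 mm and grips with 3 to 60 N. Pads are 32 mm wide; open, the fingers measure 118 mm over their backs; the gripper's body (76 mm by 178 mm) begins 60 mm behind the grasp point.
Start: joints at [-75.344, 18.312, 89.639, -0, 72.044, -1.146], TCP at [156.585, -553.285, 213.976] pointing down, gripper open.
Joint ranges: [-177.97, 177.97], [-48.28, 115.42], [12.27, 149.76], [-77.06, 257.06], [2.81, 150.46], [-146.56, 146.56]. Speed limits (degrees/s): [147.25, 147.25, 180, 180, 180, 180].

INTERFACE

Orientations are given as [roll, pitch, yaw] about the fixed x, y, z axes, in that order (R = Rz(yaw) Ry(pitch) Rx(roll)).
In Python, from workcell import env, grab_frame, camera_params, spotter gives the robot as it stands. The module is installed in compiled form; this text tells all that it offers.
- The arm moves only by the shell command python3 -m jog 'ROWS' [FORCE]. ROWS is text: rows parted by semicolons, each of 7 numbers parted by spaces: the turn, a rotation vector about the world's x, y, z in units of 5 degrees (1.0 is 5 degrees), then the shift along the world's x, y, z in units of 25 mm (1.0 is 25 mm), then the opening, from 0 (shut) to 1 (fully open). A call has 1 to 5 rows; each row is the pose to reach, as a shift and turn from the pose commanded when the call began; what a row does not reach only later rows make up. A row lasts 1/8 s, in which the tool goes at most 62.5 mm and 10.7 degrees, less where a joint would pass 70% of its speed; a pose out of reach is approached as far as the arm can. A call with a gripper value outside its range is refused whole. The fingers move at their own pace and stop on an object; FORCE is the grip in N (left out, the last holds). Time passes only in rows, so rows that repeat a pose let the fingers close. It gives the time, the measured TCP pose, the force and the opening at its end, in the units of the state.
- env.state(): the state, without advancing time (a new reading comes with each control period).
- grab_frame(name): name is "side" or "top" or "wrist"; returns the picture (400x640x3 uint8, red, green, blue); there is no depth.
- camera_params(name): a dict with "K" (3x3 intrinsics, pixels), "dist" ([k1, k2, p1, p2, k3] as OpenCV has them; the pictures are not rectified), "rvec" (rotation vector, rad) and "tvec" (3), from world to camera coordinates, as OpenCV has them. Camera axes: x right, y down, z forward; pixel columns grow to the right and rows downward; lengths in mm; the calibration is good to about 2 mm. A picture is of the moment at which its call begins: read the wrist's pose just before it. camera_params takes no time and is no camera call; for the wrist camera it gives the pose at the moment of the call.
- env.job_done(): hands the job in, once; it reports no verdict.
Trained networks look in the newest picture that a camera, given by its name, has taken for a name from the list of things; names that differ only in an ending like _2 or _b are one class to them, and where a whole thing is asked for, a point or a joint stands for the part that bears it (a point fixed in the world has none). Each returns a list of dicts, best first, with "conf" (0 to 1); they miss things now and then, are a little off and sometimes report something else, mostly with a low value. They report only what shows in the picture. A call takes as long as a camera call. They do not tell look-alikes from the thing itself.
- spotter.look_for(query, camera): "box" ([left, top, width, height] in pixels, round what is visible of it).
- spotter.trace(query, camera): "region" (400x640 bool, what is visible of it) and "box" ([left, top, width, height] in pixels, round what is visible of it).
The state is a dict: "time_s": time; "qpos": joint angles; "qvel": joint speeds; "effort": joint torques, N m; "ee_pos": TCP position; "ee_rot": TCP orientation; "force": force on the tool from outside, world axes, zero at the start; "torque": the same for the moment, N m; "gripper_width": finger opening in mm.
Only numpy, scipy, OpenCV 4.12 (cv2) and the standard library are available. Lean on these libraries where they do the work, as an engineer would, in place of code of your own. Each camera call takes 0.05 s, during which the arm holds its last target. There are 200 camera calls.

## Working session

There is one attempt and no reset: what is moved stays moved. The work goes in short steps, Python scripts to look and compute and a shell command to move; the robot and the scene stay as the last step left them, time stands still between calls to the robot, and variables do not carry over. Pictures are saved under pics/ and viewed, about 8 in all and at most 12, crops included, and the job is handed in when it is done.

```bash
mkdir -p pics; cat > h.py <<'E'
import numpy as np, cv2
from workcell import env, grab_frame, camera_params, spotter
def save(n,im): cv2.imwrite(f'pics/{n}.png',im[:,:,::-1])
def P(c):
    p=camera_params(c); R=cv2.Rodrigues(np.array(p['rvec'],float))[0]
    return np.array(p['K'],float),np.array(p['dist'],float),R,np.array(p['tvec'],float).ravel()
def onz(p,uv,z):
    K,d,R,t=p; n=cv2.undistortPoints(np.array(uv,float).reshape(-1,1,2),K,d).reshape(-1,2)
    r=np.c_[n,np.ones(len(n))]@R; c=-R.T@t
    return c+r*((z-c[2])/r[:,2])[:,None]
def proj(p,X):
    K,d,R,t=p; return cv2.projectPoints(np.array(X,float).reshape(-1,3),cv2.Rodrigues(R)[0],t,K,d)[0].reshape(-1,2)
E
python3 - <<'E'
from h import *
a=grab_frame('top');b=grab_frame('side');save('top',a);save('side',b)
np.save('top.npy',a);np.save('side.npy',b)
for c in('top','side'):
  p=P(c);print(c,-p[2].T@p[3])
for q in('hub_seat','lower_tab','separator_center','carrier_center'):
  for c in('top','side'):
    print(q,c,[(np.round(r['box']),round(r['conf'],2)) for r in spotter.look_for(q,c)])
print(env.state())
E
```

```text
top [ 391.8913494   -93.8678456  1079.52461218]
side [422.70564466 663.13422489 713.14632402]
hub_seat top [(array([232., 210.,  58.,  56.]), 0.92)]
hub_seat side [(array([320., 230.,  57.,  40.]), 0.92)]
lower_tab top [(array([233., 204.,  57.,  62.]), 0.63)]
lower_tab side [(array([324., 229.,  52.,  43.]), 0.81)]
separator_center top [(array([358., 190.,  41.,  27.]), 0.85), (array([408., 221.,  33.,  46.]), 0.83), (array([456., 199.,  37.,  31.]), 0.66), (array([335., 247.,  44.,  30.]), 0.58), (array([398., 146.,  42.,  28.]), 0.58)]
separator_center side [(array([356., 161.,  32.,  15.]), 0.8), (array([298., 147.,  19.,  22.]), 0.78), (array([368., 185.,  22.,  29.]), 0.65), (array([344., 134.,  19.,  21.]), 0.61), (array([325., 173.,  26.,  22.]), 0.58)]
carrier_center top [(array([243., 147.,  44.,  29.]), 0.59)]
carrier_center side [(array([272., 220.,  24.,  32.]), 0.81)]
{'time_s': 0.5, 'qpos': array([-7.53429235e+01,  1.83123840e+01,  8.96420028e+01,  6.08974105e-05,
        7.20436189e+01, -1.14731770e+00]), 'qvel': array([ 0.11126433, -0.07532957,  0.00138179, -0.03569053, -0.06832734,
        0.13234955]), 'effort': array([ 4.35434904e-04, -4.11991382e+01, -2.32040370e+01,  7.27385748e-02,
        3.84835596e-02, -1.92594092e-05]), 'ee_pos': array([ 156.58951965, -553.26082889,  213.95068497]), 'ee_rot': array([ 1.79998005e+02, -1.79884278e-05,  1.58043754e+01]), 'force': array([ 0.32980482, -0.36841443,  0.00898454]), 'torque': array([ 0.02021796, -0.050719  , -0.01103279]), 'gripper_width': 91.19841474776031}
```

View pics/top.png

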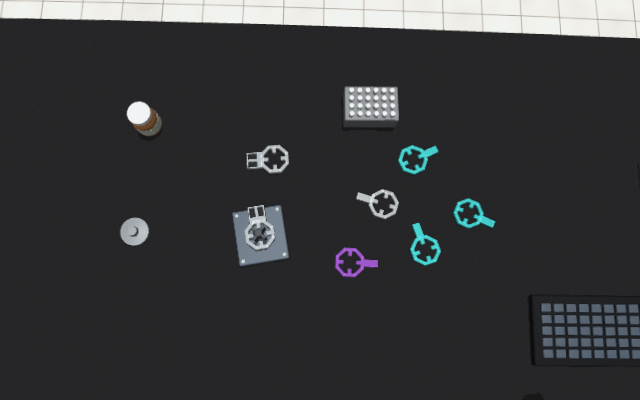

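View pics/side.png

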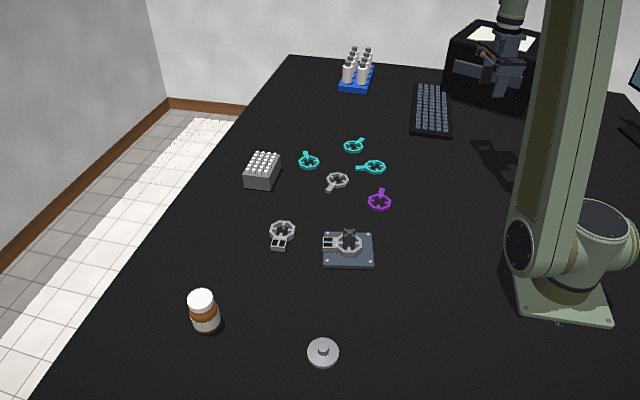

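The top view shows five separator-like plates. The silver one at (383,204) has a narrow tab to (357,197). Turquoise ones sit at (413,159), (468,213) and (425,249), and a purple one at (350,262). Only the silver one fits. The carrier, with its wide pocketed tab, is at (275,159) with the tab at (248,160). The hub is at (259,235) with the fitted tab at (257,208). The round cover at (134,231) is not part of the job.

```bash
python3 - <<'E'
from h import *
a=np.load('top.npy')
save('crop',cv2.resize(a[135:275,225:415],None,fx=4,fy=4,interpolation=cv2.INTER_CUBIC))
p=P('top');q=P('side')
for n,uv,sv,z in(('sep',(383.5,204),(337.5,180.5),10),('septab',(357.5,196.5),(329,190),10),('car',(274.5,159),(282,231),16),('cartab',(247,160),(278,249),16),('hub',(259.5,235),(349,243),32),('hubtab',(257,207),(323,242),32)):
  print(n,onz(p,uv,z).round(1),onz(q,sv,z).round(1))
  # triangulate
  A=[];b=[]
  for c,u in((p,uv),(q,sv)):
    o=-c[2].T@c[3];d=onz(c,u,0)[0]-o;d/=np.linalg.norm(d);M=np.eye(3)-np.outer(d,d);A.append(M);b.append(M@o)
  print('   tri',np.linalg.solve(sum(A),sum(b)).round(1))
w=grab_frame('wrist');save('wrist0',w)
c=P('wrist');print('wristcam',-c[2].T@c[3],c[2])
E
```

```text
sep [[ 567.1 -269.5   10. ]] [[ 567.5 -259.7   10. ]]
   tri [ 568.9 -270.9    1.4]
septab [[ 582.6 -211.5   10. ]] [[ 582.7 -210.4   10. ]]
   tri [ 582.9 -211.6    9. ]
car [[662.2 -24.7  16. ]] [[662.4 -15.5  16. ]]
   tri [664.9 -24.1   7.1]
cartab [[658.3  36.4  16. ]] [[654.2  45.3  16. ]]
   tri [658.8  37.3   7.2]
hub [[490.    0.7  32. ]] [[491.6   3.2  32. ]]
   tri [491.    0.9  29.6]
hubtab [[550.5   8.4  32. ]] [[552.   13.8  32. ]]
   tri [552.1   9.   26.8]
wristcam [ 229.11340201 -531.79350631  384.33569227] [[ 2.72478472e-01 -9.62161818e-01  3.45439792e-04]
 [-9.27759089e-01 -2.62640644e-01  2.65109346e-01]
 [-2.54987363e-01 -7.25570742e-02 -9.64218292e-01]]
```

View pics/crop.png

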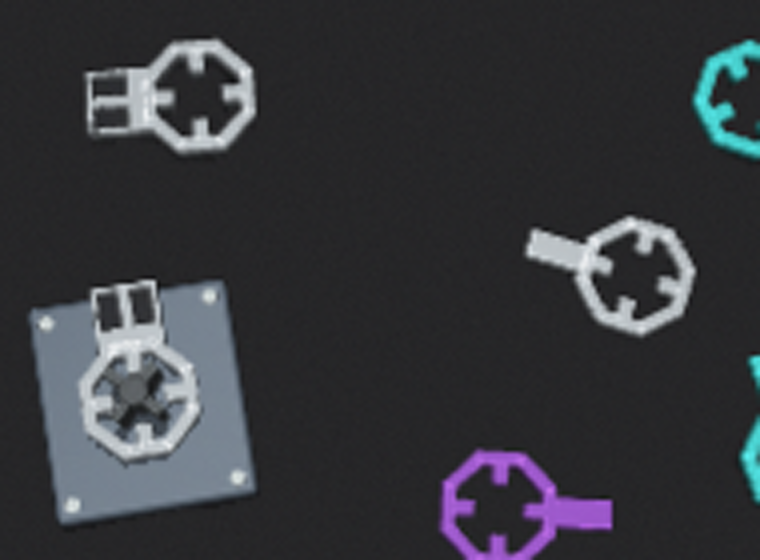

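The enlarged crop confirms it. The silver narrow-tab plate with its yaw at about 75° is the separator. The wide tab with two dark pockets, at about 94°, is the carrier. The fitted tab points along about 7°.

```bash
python3 -m jog '2 0 0 0 0 0 1' >/dev/null 2>&1 --help; python3 -m jog '0 0 11.8 16.4 11.4 -1 1;0 0 11.8 16.4 11.4 -1 1;0 0 11.8 16.4 11.4 -1 1;0 0 11.8 16.4 11.4 -1 1;0 0 11.8 16.4 11.4 -1 1' 20
```

```text
time_s: 1.18
ee_pos: [414.4, -374.0, 198.5]
ee_rot: [180.0, 0.0, 69.9]
force: [1.1, -1.0, -1.1]
gripper_width: 90.7
```

```bash
python3 -m jog '0 0 1 5 4 0 1;0 0 1 5 4 0 1;0 0 1 5 4 0 1;0 0 1 5 4 0 1' 20
cat >> h.py <<'E'
import sys
from scipy.optimize import minimize
def snap(n):
    p=P('wrist'); im=grab_frame('wrist'); save(n,im); np.savez(n,im=im,K=p[0],d=p[1],R=p[2],t=p[3])
def load(n):
    z=np.load(n+'.npz'); return z['im'],(z['K'],z['d'],z['R'],z['t'])
def shape(tab):
    a=np.radians(22.5+45*np.arange(8)); oc=31/np.cos(np.radians(22.5))*np.c_[np.cos(a),np.sin(a)]
    bo=24*np.c_[np.cos(np.linspace(0,6.2832,41)),np.sin(np.linspace(0,6.2832,41))]
    tb=np.array([[29,-tab/2],[62,-tab/2],[62,tab/2],[29,tab/2]])
    te=[np.array([[14,-4],[26,-4],[26,4],[14,4]])@np.array([[c,s],[-s,c]]) for c,s in((1,0),(0,1),(-1,0),(0,-1))]
    return oc,bo,tb,te
def render(p,v,tab,th):
    x,y,z,w=v; oc,bo,tb,te=shape(tab); c,s=np.cos(w),np.sin(w); H,W=400,640
    m=np.zeros((H,W),np.uint8)
    def poly(q,zz,val,M):
        X=np.c_[q@np.array([[c,s],[-s,c]])+[x,y],np.full(len(q),zz)]
        cv2.fillPoly(M,[np.round(proj(p,X)*16).astype(np.int32)],val,cv2.LINE_8,4)
    out=[]
    for zz in np.linspace(z-th,z,4):
        M=np.zeros((H,W),np.uint8); poly(oc,zz,255,M); poly(bo,zz,0,M)
        for q in[tb]+te: poly(q,zz,255,M)
        m|=M
    return m
def fit(names,v0,tab,th,thr=110):
    D=[]
    for n in names:
        im,p=load(n); f=im.astype(int); m=((f.min(2)>thr)&(np.ptp(f,axis=2)<40)).astype(np.uint8)*255
        if tab>20: m=cv2.morphologyEx(m,cv2.MORPH_CLOSE,np.ones((3,3)))
        roi=cv2.dilate(render(p,v0,tab,th),np.ones((61,61)))>0; m[~roi]=0
        D.append((p,cv2.GaussianBlur(m.astype(float),(0,0),2)))
    def cost(v):
        e=0
        for p,m in D: e+=np.abs(cv2.GaussianBlur(render(p,v,tab,th).astype(float),(0,0),2)-m).sum()/m.sum()
        return e/len(D)
    S=np.array([v0]*5,float)+np.array([[0,0,0,0],[8,0,0,0],[0,8,0,0],[0,0,6,0],[0,0,0,.12]])
    r=minimize(cost,v0,method='Nelder-Mead',options=dict(initial_simplex=S,maxiter=250))
    r=minimize(cost,r.x,method='Nelder-Mead',options=dict(initial_simplex=S-S[0]+r.x,maxiter=200))
    print('fit top x y z yaw',r.x[:3].round(1),np.degrees(r.x[3]).round(1),'cost',round(r.fun,3)); return r.x
E
python3 - <<'E'
from h import *
snap('w1')
E
```

```text
time_s: 1.68
ee_pos: [539.6, -273.3, 198.0]
ee_rot: [180.0, -0.0, 74.7]
force: [-1.0, -1.1, -0.9]
gripper_width: 91.2
```

```bash
python3 -m jog '0 0 1 1 0.3 -3 1;0 0 1 1 0.3 -3 1;0 0 1 1 0.3 -3 1' 20
python3 - <<'E'
from h import *
snap('w2')
for s in(['w1'],['w2'],['w1','w2']): fit(s,[567,-269,10,np.radians(75)],16,10)
i,_=load('w1');j,_=load('w2');save('v1',cv2.resize(np.vstack([i,j]),None,fx=.75,fy=.75))
print(env.state()['ee_pos'],env.state()['ee_rot'])
E
```

```text
time_s: 2.1
ee_pos: [561.7, -268.1, 122.6]
ee_rot: [-179.8, -0.0, 79.4]
force: [0.4, 0.1, 0.1]
gripper_width: 91.3
fit top x y z yaw [ 569.1 -267.8   12.1] 72.8 cost 0.066
fit top x y z yaw [ 568.6 -268.9    7.5] 72.9 cost 0.047
fit top x y z yaw [ 568.9 -268.2   10.5] 73.3 cost 0.074
[ 562.52958924 -268.53772265  124.11844619] [1.79986982e+02 2.59027164e-02 7.94189553e+01]
```

View pics/v1.png

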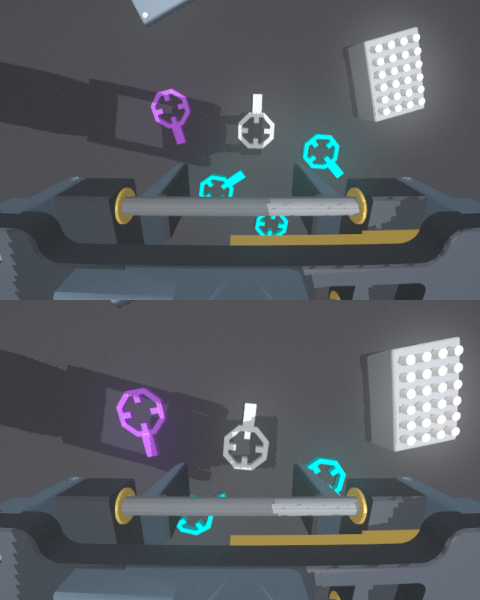

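Both wrist views show the silver separator below the gripper with its narrow tab up. The fits agree: centre (568.9, -268.3), top z 10.5, yaw 73.2°.

```bash
python3 -m jog '0 0 -1.24 0.26 0 -2.2 1;0 0 -1.24 0.26 0 -4.2 1;0 0 -1.24 0.26 0 -4.2 1;0 0 -1.24 0.26 0 -4.2 1' 25; python3 - <<'E'
from h import *
s=env.state();print(s['ee_pos'],s['ee_rot'])
E
```

```text
time_s: 2.65
ee_pos: [571.0, -269.0, 21.4]
ee_rot: [179.7, 0.1, 73.3]
force: [-0.4, -0.1, 0.5]
gripper_width: 91.0
[ 571.02343701 -268.97171595   21.36780994] [1.79715259e+02 5.06873870e-02 7.32750602e+01]
```

```bash
python3 -m jog '0 0 0 -0.08 0.02 -0.74 1;0 0 0 -0.08 0.02 -0.74 0.5;0 0 0 -0.08 0.02 -0.74 0.5;0 0 0 -0.08 0.02 -0.74 0.5;0 0 0 -0.08 0.02 -0.74 0.5' 25;python3 -m jog '0 0 0 0 0 0 0.5;0 0 0 0 0 0 0.5' 25
```

```text
time_s: 3.28
ee_pos: [568.2, -267.6, 1.2]
ee_rot: [179.9, 0.0, 73.3]
force: [-1.3, -0.3, 6.6]
gripper_width: 61.4
time_s: 3.52
ee_pos: [568.2, -267.6, 1.2]
ee_rot: [179.9, 0.0, 73.3]
force: [-0.4, 1.5, 5.4]
gripper_width: 61.5
```

```bash
python3 -m jog '0 0 0 0 0 1.5 0.5;0 0 4 0.5 2 5 0.5;0 0 8 1 4 5 0.5;0 0 10 2 6 5 0.5;0 0 12 2.5 8 5 0.5' 25; python3 -m jog '0 0 2 0 1 0 0.5;0 0 4 0 2 0 0.5;0 0 6 0 2.8 0 0.5;0 0 8 0 2.8 0 0.5;0 0 10.8 0 2.8 0 0.5';python3 -m jog '0 0 0 0 0 0 0.5;0 0 0 0 0 0 0.5'
```

```text
time_s: 4.15
ee_pos: [631.1, -65.5, 125.9]
ee_rot: [179.9, 0.1, 116.6]
force: [0.9, 0.1, -1.0]
gripper_width: 61.6
time_s: 4.78
ee_pos: [629.5, 3.4, 124.5]
ee_rot: [-180.0, -0.0, 167.4]
force: [-0.8, 0.4, -0.7]
gripper_width: 61.4
time_s: 5.03
ee_pos: [629.7, 2.8, 124.7]
ee_rot: [180.0, -0.0, 166.9]
force: [0.3, 0.2, -0.2]
gripper_width: 61.6
```

```bash
python3 - <<'E'
from h import *
s=env.state();print(s['ee_pos'],s['ee_rot'],s['gripper_width'])
snap('w3');i,_=load('w3');save('v3',i)
for th in(110,140): v=fit(['w3'],[491,1,32,np.radians(7)],36,16,th)
# held plate
p=s['ee_pos'];fit(['w3'],[p[0],p[1],p[2]+9,np.radians(s['ee_rot'][2])],16,10,140)
E
```

```text
[629.72193261   2.8037907  124.69433401] [ 1.79997659e+02 -2.19483162e-02  1.66872305e+02] 61.60915047280938
fit top x y z yaw [498.4   1.8 101. ] -10.3 cost 0.539
fit top x y z yaw [491.7   3.3  51.7] 12.0 cost 0.684
fit top x y z yaw [633.4   3.2 130.8] 167.0 cost 0.597
```

View pics/v3.png

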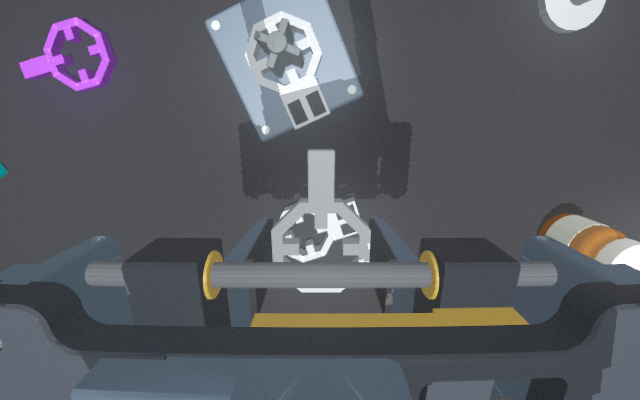

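The picture shows the separator held straight with its tab at (321,165). The hub's ring is centred near (284,52), the core top at (277,41) and the fitted tab end at (313,122).

```bash
python3 - <<'E'
from h import *
i,p=load('w3')
r=onz(p,[(284,52),(313,122)],32);print(r.round(1),onz(p,[(277,41)],70).round(1),np.degrees(np.arctan2(*(r[1]-r[0])[1::-1])))
t=onz(p,[(321,150)],125+8);print('heldtab',t)
pt=P('top');print(proj(pt,[[490,1,70]]))
# stricter segmentation: neutral bright only, fixed z
for th,ch in((150,12),(170,14)):
  f=i.astype(int);m=((f.min(2)>th)&(np.ptp(f,axis=2)<ch));print(m[:140,200:380].sum())
f=i.astype(int)
for u,v in((256,50),(310,75),(240,80),(300,120),(281,17)):print(f[v,u])
a=np.load('top.npy');
# screws of housing in top view
g=a[200:272,228:295].astype(int);m=((g.min(2)>190)).astype(np.uint8)
n,_,st,ce=cv2.connectedComponentsWithStats(m)
for k in range(1,n):
  if st[k,4]<15:print(st[k,4],onz(pt,ce[k]+[228,200],16).round(1))
E
```

```text
[[491.6   3.9  32. ]
 [554.   14.5  32. ]] [[492.6   3.3  70. ]] 9.66775615236563
heldtab [[571.12693412  17.79716465 133.        ]]
[[257.7642184 233.258231 ]]
2796
2977
[119 126 130]
[247 252 255]
[171 187 203]
[83 88 94]
[247 253 255]
1 [[552.8  14.4  16. ]]
5 [[550.4 -33.5  16. ]]
2 [[541.1  -5.8  16. ]]
6 [[533.1  55.   16. ]]
2 [[529.3  26.5  16. ]]
1 [[501.8  29.7  16. ]]
6 [[489.5  28.5  16. ]]
7 [[452.2 -52.2  16. ]]
8 [[434.9  35.8  16. ]]
```

```bash
python3 -m jog '0 0 2 -2 0 0 0.5;0 0 4 -4 0 0 0.5;0 0 4.6 -5.5 0 0 0.5;0 0 4.6 -5.5 0 -1 0.5;0 0 4.6 -5.5 0 -1.5 0.5';python3 -m jog '0 0 0 0 0 0 0.5;0 0 0 0 0 0 0.5'; python3 - <<'E'
from h import *
s=env.state();print(s['ee_pos'],s['ee_rot'])
snap('w4');i,p=load('w4');save('v4',i)
print(proj(p,[[492,2.5,70]]), proj(p,[[s['ee_pos'][0],s['ee_pos'][1],s['ee_pos'][2]+9]]))
b=grab_frame('side');save('s4',b);np.save('s4.npy',b)
q=P('side');x,y,_=proj(q,[[492,2,60]])[0].round().astype(int).tolist()+[0]
c=cv2.resize(b[y-45:y+45,x-60:x+60],(560,420),interpolation=cv2.INTER_CUBIC)
save('v4b',c)
E
```

```text
time_s: 5.7
ee_pos: [491.8, 2.8, 86.8]
ee_rot: [180.0, -0.0, -170.0]
force: [0.0, -0.6, -0.7]
gripper_width: 61.4
time_s: 5.95
ee_pos: [493.3, 2.8, 87.7]
ee_rot: [-180.0, 0.0, -170.0]
force: [1.3, -1.1, -0.5]
gripper_width: 61.4
[493.26198636   2.82564816  87.66917018] [-1.79995944e+02  4.78845171e-02 -1.69989757e+02]
[[319.18830055 229.31318367]] [[319.1372011 246.8348081]]
```

View pics/v4.png

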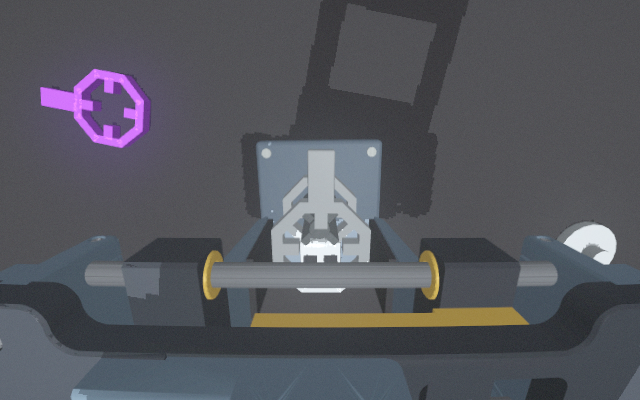

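The separator is centred over the hub, with the core top near (320,230) as predicted. The housing edge is level in the image, so the yaw is right. Now I'll lower it.

```bash
python3 -m jog '0 0 0 -0.04 0 -0.5 0.5;0 0 0 -0.04 0 -1 0.5;0 0 0 -0.04 0 -1.4 0.5;0 0 0 -0.04 0 -1.7 0.5;0 0 0 -0.04 0 -1.7 0.5';python3 -m jog '0 0 0 0 0 -0.2 0.5;0 0 0 0 0 -0.3 0.5;0 0 0 0 0 -0.38 0.5;0 0 0 0 0 -0.38 0.5'
```

```text
time_s: 6.68
ee_pos: [490.9, 2.9, 44.1]
ee_rot: [180.0, -0.1, -170.0]
force: [-0.6, 1.2, -1.3]
gripper_width: 61.8
time_s: 7.18
ee_pos: [491.3, 2.9, 35.3]
ee_rot: [180.0, -0.0, -170.0]
force: [-0.5, 0.8, -0.9]
gripper_width: 61.7
```

```bash
python3 -m jog '0 0 0 0 0 -0.08 0.5;0 0 0 0 0 -0.08 0.5;0 0 0 0 0 -0.08 0.75;0 0 0 0 0 -0.08 1;0 0 0 0 0 -0.08 1';python3 -m jog '0 0 0 0 0 0 1;0 0 0 0 0 0 1;0 0 0 0 0 1.5 1;0 0 0 0 0 3.2 1;0 0 0 0 0 4 1'; python3 - <<'E'
from h import *
s=env.state();print(s['ee_pos'],s['ee_rot'])
E
```

```text
time_s: 7.8
ee_pos: [491.4, 2.9, 33.4]
ee_rot: [180.0, 0.0, -170.0]
force: [-0.4, -0.0, 0.7]
gripper_width: 85.6
time_s: 8.43
ee_pos: [492.5, 2.8, 135.7]
ee_rot: [-180.0, 0.2, -170.0]
force: [-0.2, -0.3, -1.0]
gripper_width: 91.4
[492.4572971    2.82853514 135.65498207] [-179.96334473    0.21036401 -169.96669802]
```

```bash
python3 -m jog '0 0 -2 1 -0.5 2 1;0 0 -4 3 -1 2 1;0 0 -6 5 -1.5 2 1;0 0 -8 6.8 -1.9 2 1;0 0 -10 6.8 -1.9 2 1';python3 -m jog '0 0 -2 0 0 0 1;0 0 -4 0 0 0 1;0 0 -6 0 0 0 1;0 0 -8 0 0 0 1;0 0 -9.2 0 0 0 1'; python3 - <<'E'
from h import *
snap('w5')
E
python3 -m jog '0 0 0 0 0.8 -1.5 1;0 0 0 0 0.8 -3 1;0 0 0 0 0.8 -3 1;0 0 0 0 0.8 -3 1'
python3 - <<'E'
from h import *
snap('w6')
for s in(['w5'],['w6'],['w5','w6']): fit(s,[663,-22,16,np.radians(94)],36,16)
i,_=load('w5');j,_=load('w6');save('v5',cv2.resize(np.vstack([i,j]),None,fx=.75,fy=.75))
s=env.state();print(s['time_s'],s['ee_pos'],s['ee_rot'])
b=grab_frame('top');save('t5',b);np.save('t5.npy',b)
E
```

```text
time_s: 9.05
ee_pos: [663.9, -45.5, 181.8]
ee_rot: [180.0, 0.0, 139.7]
force: [-0.8, -0.1, 0.1]
gripper_width: 91.4
time_s: 9.68
ee_pos: [661.2, -44.6, 183.1]
ee_rot: [-180.0, -0.0, 93.8]
force: [-1.1, 0.7, -0.3]
gripper_width: 91.4
time_s: 10.22
ee_pos: [662.3, -24.8, 109.7]
ee_rot: [179.9, 0.0, 94.1]
force: [0.3, -0.8, 0.4]
gripper_width: 91.3
fit top x y z yaw [663.9 -22.4  11.7] 96.4 cost 0.313
fit top x y z yaw [663.8 -22.9  15.7] 96.0 cost 0.194
fit top x y z yaw [663.9 -22.6  15.1] 95.6 cost 0.257
10.275 [662.65594193 -24.90531557 110.27617308] [1.79804335e+02 2.61958825e-02 9.40444696e+01]
```

View pics/v5.png

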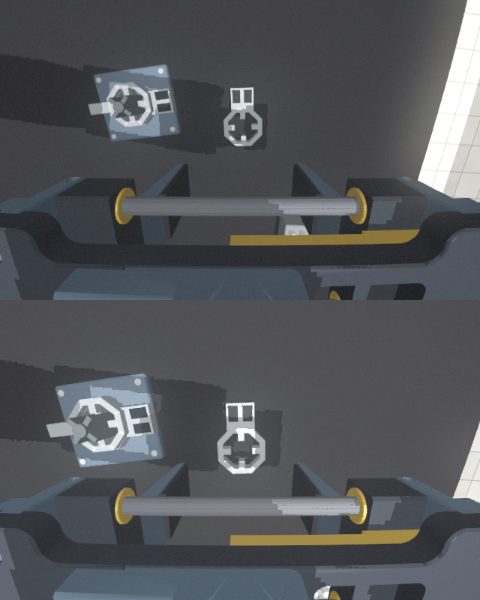

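The separator sits on the hub with its narrow tab opposite the wide one (upper view, tab at (97,108)). The carrier is centred below the gripper: (663.9, -22.7), top z about 15, yaw 95.5°.

```bash
python3 -m jog '0 0 0.3 0.05 0.09 -2 1;0 0 0.3 0.05 0.09 -3.4 1;0 0 0.3 0.05 0.09 -3.4 1;0 0 0.3 0.05 0.09 -3.4 1' 30
```

```text
time_s: 10.82
ee_pos: [664.3, -22.6, 25.6]
ee_rot: [179.8, 0.0, 95.5]
force: [0.5, -0.2, 0.6]
gripper_width: 90.9
```

```bash
python3 -m jog '0 0 0 0 0 -0.85 1;0 0 0 0 0 -0.85 0.5;0 0 0 0 0 -0.85 0.5;0 0 0 0 0 -0.85 0.5;0 0 0 0 0 -0.85 0.5' 30;python3 -m jog '0 0 0 0 0 0 0.5;0 0 0 0 0 0 0.5'
```

```text
time_s: 11.45
ee_pos: [663.4, -22.5, 3.4]
ee_rot: [179.9, 0.0, 95.5]
force: [-0.3, 0.6, 4.7]
gripper_width: 62.2
time_s: 11.7
ee_pos: [663.4, -22.4, 3.4]
ee_rot: [179.9, 0.0, 95.5]
force: [-0.6, 0.5, 5.9]
gripper_width: 61.6
```

```bash
python3 -m jog '0 0 0 0 0 2 0.5;0 0 -2 0 0 4.2 0.5;0 0 -4 -1 0.5 5 0.5;0 0 -6 -2 1 5 0.5;0 0 -8 -3 1 5 0.5';python3 -m jog '0 0 -2 -1 0 0 0.5;0 0 -4 -2 0 0 0.5;0 0 -6 -3 0 0 0.5;0 0 -8 -3.8 0 0 0.5;0 0 -9 -3.8 0 0 0.5';python3 -m jog '0 0 0 0 0 0 0.5;0 0 0 0 0 0 0.5';python3 - <<'E'
from h import *
s=env.state();print(s['ee_pos'],s['ee_rot'])
snap('w7');i,p=load('w7');save('v7',i)
print(proj(p,[[492,2.5,70]]))
E
```

```text
time_s: 12.32
ee_pos: [586.6, 3.4, 127.2]
ee_rot: [-180.0, -0.0, 55.3]
force: [-0.2, 0.1, -0.7]
gripper_width: 61.6
time_s: 12.95
ee_pos: [490.5, 2.7, 126.9]
ee_rot: [-180.0, 0.1, 10.3]
force: [1.4, -0.6, -0.3]
gripper_width: 61.8
time_s: 13.2
ee_pos: [492.7, 2.6, 127.0]
ee_rot: [180.0, 0.0, 10.6]
force: [0.5, -1.2, -1.2]
gripper_width: 61.6
[492.68795856   2.61139066 126.97959209] [1.79996920e+02 1.20196231e-02 1.06039394e+01]
[[321.63150476 216.26025037]]
```

View pics/v7.png

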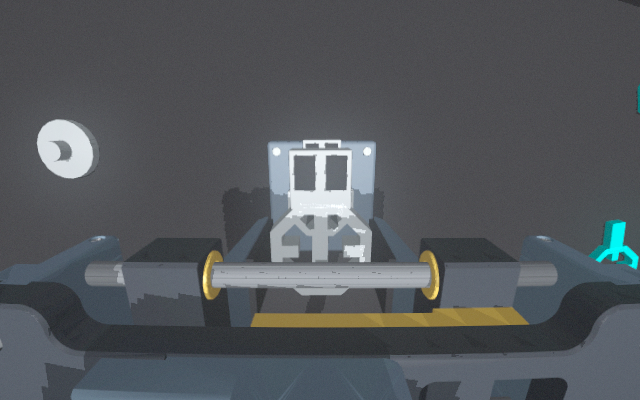

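The held carrier's pocketed tab, at (321,180), lines up over the fitted tab and the housing. Now I'll lower it.

```bash
python3 -m jog '0 0 0 -0.03 0 -1 0.5;0 0 0 -0.03 0 -1.8 0.5;0 0 0 -0.03 0 -2.1 0.5;0 0 0 -0.03 0 -2.4 0.5;0 0 0 -0.03 0 -2.6 0.5';python3 -m jog '0 0 0 0 0 -0.2 0.5;0 0 0 0 0 -0.4 0.5;0 0 0 0 0 -0.55 0.5;0 0 0 0 0 -0.55 0.5'
```

```text
time_s: 13.88
ee_pos: [492.3, 2.6, 62.1]
ee_rot: [180.0, -0.0, 10.5]
force: [0.5, 0.3, -0.3]
gripper_width: 61.9
time_s: 14.38
ee_pos: [491.7, 2.6, 48.1]
ee_rot: [-180.0, 0.0, 10.5]
force: [-0.0, -0.2, -1.6]
gripper_width: 61.7
```

```bash
python3 -m jog '0 0 0 0 0 -0.1 0.5;0 0 0 0 0 -0.1 0.5;0 0 0 0 0 -0.1 0.75;0 0 0 0 0 -0.1 1;0 0 0 0 0 -0.1 1';python3 -m jog '0 0 0 0 0 0 1;0 0 0 0 0 0 1;0 0 0 0 0 1.5 1;0 0 0 0 0 3.2 1;0 0 0 0 0 4 1'; python3 -m jog '0 0 0 3 -3 2 1;0 0 0 5 -5 2 1;0 0 0 6 -7 2 1;0 0 0 6 -7 2 1'
python3 - <<'E'
from h import *
a=grab_frame('top');b=grab_frame('side')
q=P('side');p=P('top')
x,y=proj(q,[[492,2,45]])[0].astype(int);u,v=proj(p,[[492,2,45]])[0].astype(int)
f=lambda i,x,y:cv2.resize(i[y-35:y+35,x-48:x+48],(576,420),interpolation=cv2.INTER_CUBIC)
save('v8',cv2.resize(np.vstack([f(b,x,y),f(a,u,v)]),None,fx=.7,fy=.7))
# predicted pixels of top-face features vs z (side)
for z in(58,68):print(z,proj(q,[[492,2,z],[553,13,z]]).round(1)-[x-48,y-35],proj(p,[[492,2,z],[553,13,z]]).round(1)-[u-48,v-35])
E
```

```text
time_s: 15.0
ee_pos: [492.0, 2.6, 46.0]
ee_rot: [180.0, -0.0, 10.5]
force: [-0.4, 0.1, 0.0]
gripper_width: 85.4
time_s: 15.62
ee_pos: [492.9, 2.6, 148.2]
ee_rot: [180.0, -0.2, 10.5]
force: [0.5, -0.2, -0.4]
gripper_width: 91.9
time_s: 16.12
ee_pos: [643.1, -174.3, 196.0]
ee_rot: [180.0, -0.0, 10.5]
force: [-0.2, 0.1, -0.1]
gripper_width: 91.3
58 [[48.6 31.8]
 [21.8 30.9]] [[47.8 34.9]
 [43.7  5.9]]
68 [[48.8 28.7]
 [21.9 27.8]] [[47.4 34.4]
 [43.3  5.1]]
```

View pics/v8.png

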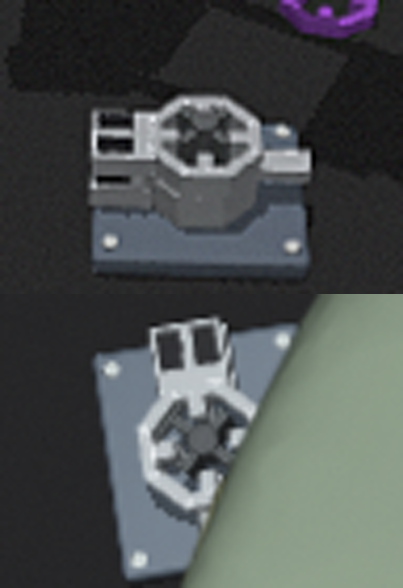

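The side view shows a tight flat stack: ring centre at (49.5,31.7) in crop units, against (48.6,31.8) predicted for a top face at z = 58. The wide tabs lie over one another, the narrow tab is opposite, and the gripper is clear.

```bash
python3 -c "
from workcell import env
print(env.job_done())"
```

```text
the job is handed in; nothing more can be done
None
```

The plate stack is finished and I handed the job in at about 16 s of the 54 s allowed. The separator is on the hub with its tab opposite the fitted plate's tab. The second carrier lies on top with its tab over the fitted one. Both plates are released and the gripper is clear.

**Last checks:**
- **Seating:** In the last side view the carrier's top face is where a fully seated stack should be, at z = 58 mm, with no visible gap or tilt.
- **Insertion:** Both plates went down over the ribs with under 2 N of wrist force. The highest reading at the end of any move was about 7 N, while gripping on the bench.
- **Look-alikes:** I left the purple and turquoise plates and the round cover alone.

**What failed or disagreed:**
- **Hub fit:** The automatic fit of the hub in the wrist picture failed, because the grey housing confused it. I used hand-picked pixels, the core top and the housing screws instead. These put the hub's turn between 7° and 11°, and I used 10°, inside the 15° play.
- **Last top view:** The arm partly hid the stack, so the final seating check rests mainly on the side view.

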